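# Close the back of a picture frame

## Robot

A 6-joint arm with a two-finger parallel gripper is mounted at the origin on the work surface. World frame = base frame: x ahead of the robot, y to its left, z up, the work surface at z = 0. Lengths are in m, angles in degrees, forces in N, time in s.
With the tool pointing down it reaches from about 0.4 to 0.825 m from the base axis. Payload 7 kg.
Tool frame: the origin (TCP) lies at the centre of the arm's flange, where the gripper is bolted on; the fingertips stand 178 mm ahead of it and the grasp point (between the pads) lies 159 mm ahead of it (r.tips_ahead is the z of the fingertips in the tool frame, in m); z points along the fingers, y is the line along which they close (so a half turn about z gives the same grasp; the last joint's range is limited). The gripper opens to 88 mm and grips with 3 to 60 N. Pads are 19 mm wide; open, the fingers measure 130 mm over their backs; the gripper's body (78 mm by 193 mm) begins 47 mm behind the grasp point.
Start: joints at [-55.972, 20.546, 0.682, 0, -70.136, -16.507], TCP at [0.203, -0.644, 0.405] pointing down, gripper open.
Joint ranges: [-176.03, 176.03], [-82.01, 121.73], [-58.28, 71.71], [-173.87, 95.51], [-174.79, -0.11], [-173.66, 173.66]. Speed limits (degrees/s): [136.94, 136.94, 172.46, 180, 180, 180].

## Interface

Orientations are given as [roll, pitch, yaw] about the fixed x, y, z axes, in that order (R = Rz(yaw) Ry(pitch) Rx(roll)).
In Python, from plant import r gives the robot as it stands. The module is installed in compiled form; this text tells all that it offers.
- The arm moves only by the shell command python3 -m pendant 'ROWS' [FORCE]. ROWS is JSON, a list that holds one entry, the list of rows, each a list of 7 numbers: the shift along the tool's x, y, z in m, then the turn, a rotation vector about the tool's x, y, z in degrees, then the gripper command: -1 is shut, 1 is fully open, values between are in proportion. A call has 1 to 5 rows; each row is the pose to reach, as a shift and turn from the pose commanded when the call began, along the tool's axes at that moment; what a row does not reach only later rows make up. A row lasts 1/10 s, in which the tool goes at most 50 mm and 8.59 degrees, less where a joint would pass 70% of its speed; a pose out of reach is approached as far as the arm can. A call with a gripper value outside its range is refused whole. The fingers move at their own pace and stop on an object; FORCE is the grip in N (left out, the last holds). Time passes only in rows, so rows that repeat a pose let the fingers close. It gives the time, the measured TCP pose, the force, the opening and the grip force at its end, in the units of the state.
- r.get_state(): the state, without advancing time (a new reading comes with each control period).
- r.capture(name): name is "scene" or "top" or "wrist"; returns the picture (480x640x3 uint8, red, green, blue); there is no depth.
- r.camera_params(name): a dict with "fx", "fy", "cx", "cy" (pixels), "dist_coeffs" ([k1, k2, p1, p2, k3] as OpenCV has them; the pictures are not rectified), "R" (3x3) and "t" (3): a world point X has camera coordinates R X + t. Camera axes: x right, y down, z forward; pixel columns grow to the right and rows downward; lengths in m; the calibration is good to about 2 mm. A picture is of the moment at which its call begins: read the wrist's pose just before it. camera_params takes no time and is no camera call; for the wrist camera it gives the pose at the moment of the call.
- r.close_job(): hands the job in; it is judged then, once.
The state is a dict: "time_s": time; "joints": joint angles; "qd": joint speeds; "joint_torque": joint torques, N m; "tcp_pos": TCP position; "eef_rot": TCP orientation; "contact_force": force on the tool from outside, world axes, zero at the start; "moment": the same for the moment, N m; "gripper_width": finger opening in m; "gripper_force": force on a finger pad.
Only numpy, scipy, OpenCV 4.12 (cv2) and the standard library are available. Lean on these libraries where they do the work, as an engineer would, in place of code of your own. Each camera call takes 0.05 s, during which the arm holds its last target. There are 200 camera calls.

## Task

A picture frame lies face down, its loose plywood back panel resting on the sprung bed inside it and sticking out at one end. With the fingertips press the panel down hard and, keeping it pressed, push it under the steel crossbar and on under the brass leaf spring until it is fully home against the frame's end rail, then let go and move clear. Only press and push the panel, never lift or tip it, and leave the spool, jar and screwdriver alone.

Things in the scene. Friction and masses are not known exactly. Their poses are not given: they have to be found in the camera images.
- frame: Dark wooden picture frame lying face down, fixed to the table, 174 mm long (x) by 130 mm wide (y). Origin on the table under the middle of the channel; z up. The panel slides towards +x. Side rails 34 mm high, inner faces at y = +/-47 mm. End rail (the panel's stop) 37 mm high, inner face at x = +70 mm. The -x end is open above a sill 8 mm high; the panel's tail sticks out over it.
- bar (a point): Middle of the underside of the fixed steel crossbar over the channel, 32 mm towards +x from the frame's origin, 27 mm above the table. The bar is 8 mm thick along x, 10 mm high and spans the frame's width. Until the panel is pressed down by more than 5 mm its leading edge butts against the bar.
- leaf_low (a point): Lowest point of the brass leaf spring, 60 mm towards +x from the frame's origin, 18.5 mm above the table at rest. The strip is 40 mm wide, rooted in the end rail, with its nose curled up just behind the crossbar; the panel's edge lifts it, and it bears down on the panel with about 3 to 5 N.
- bed (a joint): Flat sprung plate in the frame that carries the panel: how far it is pressed down, 0 (up) to 0.012 m (bottomed). Its spring takes about 5 N to start, 8 N at 5 mm and 12 N at 12 mm. Its top is 24 mm above the table when up; it spans x = -70 to +69 mm of the frame (cut out under the leaf spring) and stays level.
- panel_top (a point): Centre of the top face of the loose plywood back panel, 140 (x, sliding direction) by 90 by 8 mm, 0.1 kg; axes as the frame's. It starts 46 to 53 mm short of home, top 32 mm above the table. Press on the bare top over the sprung bed, not on the overhanging tail.
- strip (a point): Top centre of the wooden thumb strip glued across the panel's top, 18 mm towards +x from the panel's centre: 56 mm long (y), 8 mm thick (x), 9 mm high. Fingertips pressing on the flat just behind it (-x side) can push against it.
- home (a point): Fixed point in the frame where the centre of the panel's top face lies when the panel is fully home, its leading edge against the end rail and its top against the crossbar's underside (27 mm above the table); axes as the frame's.
- spool_center (a point): Middle of a wooden thread spool standing on the table, 34 mm diameter, 50 mm tall. Leave alone.
- jar_center (a point): Middle of a small glass jar with steel lid standing on the table, 60 mm diameter, 75 mm tall. Leave alone.
- driver_center (a point): Middle of a screwdriver lying on the table, 170 mm long along its x, handle 25 mm thick. Leave alone.
There are look-alikes about, which are no part of the job. Of the things like the part that bears panel_top, leave any that is green; of the rest the larger one is meant.

How it is judged (in metres and radians):
On the way:
1. the panel is pressed down against the sprung bed while still in front of the crossbar (value of joint bed above 0.0035 m and x of panel_top in the frame of frame below -0.035 m), for 0.02 s.
At the end, for the whole second after the job is handed in: The panel's leading edge is within 3.5 mm of the end rail, under the crossbar and leaf (top no more than 2.5 mm above the home height), level within 0.06 rad and at rest (x of panel_top in the frame of home above -0.0035 m and z of panel_top in the frame of home below 0.0025 m and angle between panel_top's own z axis and vertical below 0.06 rad and linear speed of panel below 0.01 m/s); the robot touches nothing.
It fails at once if the back panel is lifted out of the frame (z of panel_top in the frame of frame above 0.044 m).
It fails at once if the back panel is tipped up (angle between panel_top's own z axis and vertical above 0.25 rad).
It fails at once if the thread spool is disturbed (distance of spool_center from where it was at the start of the episode above 0.02 m).
It fails at once if the jar is disturbed (distance of jar_center from where it was at the start of the episode above 0.02 m).
It fails at once if the screwdriver is disturbed (distance of driver_center from where it was at the start of the episode above 0.02 m).
It also fails if it takes over 38 s, if anything falls off the work surface, if the arm or the gripper's body presses on something with over 40 N, if the wrist force passes 120 N, or if a joint passes its speed limit or range.

## Working session

There is one attempt and no reset: what is moved stays moved. The work goes in short steps, Python scripts to look and compute and a shell command to move; the robot and the scene stay as the last step left them, time stands still between calls to the robot, and variables do not carry over. Pictures are saved under pics/ and viewed, at most 10 in all, crops included, and the job is handed in when it is done.

```bash
mkdir -p pics
python3 - <<'E'
from plant import r
import cv2
for n in("scene","top"):
    cv2.imwrite(f"pics/{n}0.png",r.capture(n)[:,:,::-1])
    p=r.camera_params(n);print(n,p)
s=r.get_state();print(s)
E
```

```text
scene {'fx': 457.7480663218035, 'fy': 457.7480663218035, 'cx': 315.6847835555915, 'cy': 237.21108214048996, 'dist_coeffs': array([-0.07376358,  0.        ,  0.        ,  0.        ,  0.        ]), 'R': array([[ 0.63133481,  0.77530924, -0.01766181],
       [ 0.59426146, -0.49828911, -0.6313171 ],
       [-0.49826667,  0.38807674, -0.77532366]]), 't': array([-0.27359536, -0.26485949,  1.19792399])}
top {'fx': 435.10705973951866, 'fy': 435.10705973951866, 'cx': 314.40329901310224, 'cy': 241.9070089182802, 'dist_coeffs': array([-0.08315692,  0.        ,  0.        ,  0.        ,  0.        ]), 'R': array([[-0.01505277, -0.99982827, -0.01080932],
       [-0.99678579,  0.01585595, -0.07852825],
       [ 0.07868616,  0.00959251, -0.99685329]]), 't': array([-0.02142358,  0.45894459,  0.83320786])}
{'time_s': 0.1, 'joints': array([-5.59727353e+01,  2.05870159e+01,  6.38357821e-01, -1.89635215e-02,
       -7.01358907e+01, -1.65071228e+01]), 'qd': array([-0.02289709, -0.04045137,  0.10204532,  0.02916041,  0.02620948,
        0.02099931]), 'joint_torque': array([-9.58398268e-04, -5.84160340e+01,  2.93752205e+01,  7.01545671e+00,
        1.02947128e-02, -5.56942882e-05]), 'tcp_pos': array([ 0.20315018, -0.64351493,  0.40381082]), 'eef_rot': array([ 1.79913870e+02, -6.93252341e-03, -1.62486310e+02]), 'contact_force': array([-0.30154779,  0.30306858,  0.05704839]), 'moment': array([-0.00830755,  0.0181261 ,  0.02079477]), 'gripper_force': 0.0, 'gripper_width': 0.08745789718528299}
```

View pics/top0.png

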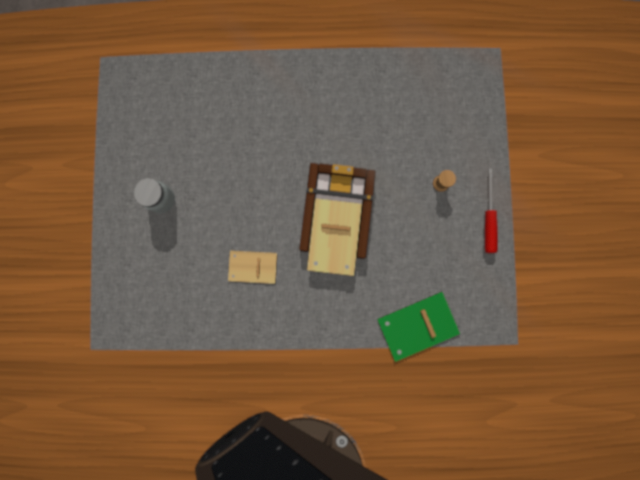

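View pics/scene0.png

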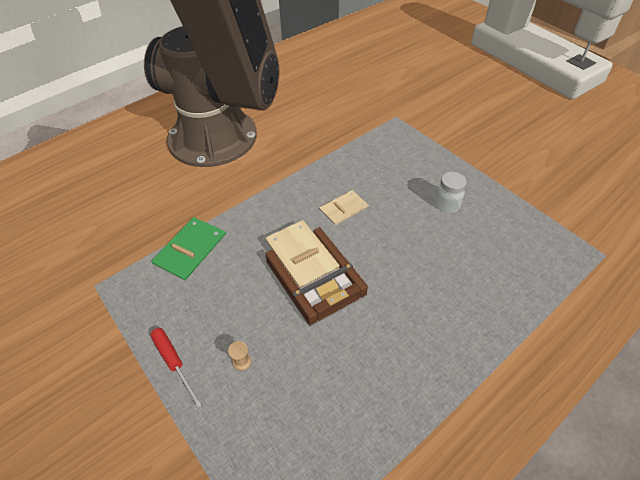

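The top view shows the frame at (300–375, 164–258), with the end rail away from the robot. The natural-wood panel has its tail edge at (308,272)–(355,276) and its strip at (336,230). The small wooden look-alike is at (253,267) and the green one at (419,327). The spool (445,180), screwdriver (490,210) and jar (150,193) are well clear of the frame.

```bash
cat > h.py <<'E'
import numpy as np,cv2
from plant import r
from scipy.spatial.transform import Rotation as Ro
def px2w(p,uv,z):
    K=np.array([[p["fx"],0,p["cx"]],[0,p["fy"],p["cy"]],[0,0,1]])
    n=cv2.undistortPoints(np.array([[uv]],float),K,p["dist_coeffs"])[0,0]
    R,t=np.array(p["R"]),np.array(p["t"]); c=-R.T@t; d=R.T@np.array([*n,1])
    return c+d*(z-c[2])/d[2]
def delta(pos,yaw):  # shift in tool axes & rotvec(deg) to pose tool-down at yaw
    s=r.get_state(); R=Ro.from_euler("xyz",s["eef_rot"],degrees=True); T=Ro.from_euler("xyz",[180,0,yaw],degrees=True)
    return R.inv().apply(np.array(pos)-s["tcp_pos"]).round(4),(R.inv()*T).as_rotvec(degrees=True).round(2)
E
python3 - <<'E'
from h import *
p=r.camera_params("top")
P={k:px2w(p,uv,z) for k,uv,z in[("endL",(311.5,164),.037),("endR",(375,170.5),.037),("nearL",(301,250),.034),("nearR",(366,258),.034),("tailL",(308,271.5),.032),("tailR",(354.5,276),.032),("strip1",(322,228),.041),("strip2",(351,231),.041)]}
for k,v in P.items():print(k,v.round(4))
d=lambda a,b:np.linalg.norm(P[a]-P[b])
a=lambda v:np.degrees(np.arctan2(v[1],v[0]))
print(d("endL","endR"),d("nearL","nearR"),d("tailL","tailR"),d("strip1","strip2"))
print(a(P["endL"]-P["nearL"]),a(P["endR"]-P["nearR"]),a(P["endL"]-P["endR"])-90,a(P["tailL"]-P["tailR"])-90)
w=r.camera_params("wrist");s=r.get_state();R=Ro.from_euler("xyz",s["eef_rot"],degrees=True)
c=-w["R"].T@w["t"];print("wristcam in tool",R.inv().apply(c-s["tcp_pos"]),R.inv().apply(w["R"].T[:,2]))
for y in(-8,172):print(delta([.5,-.03,.35],y))
E
```

```text
endL [ 0.6091 -0.0253  0.037 ]
endR [ 0.5943 -0.1485  0.037 ]
nearL [ 0.4421 -0.0028  0.034 ]
nearR [ 0.4248 -0.1269  0.034 ]
tailL [ 0.4008 -0.0155  0.032 ]
tailR [ 0.3908 -0.1043  0.032 ]
strip1 [ 0.4831 -0.0436  0.041 ]
strip2 [ 0.4765 -0.0988  0.041 ]
0.12401180894435175 0.1253893768036721 0.08936235981065238 0.05557697384620807
-7.707303048131321 -7.241182484513133 -6.883319251108929 -6.412529437207425
wristcam in tool [0.07361472 0.00117947 0.02010324] [-2.67264963e-01 -4.13494330e-04  9.63622991e-01]
(array([-0.4677,  0.4957,  0.0545]), array([ 4.0000e-02,  1.1000e-01, -1.5449e+02]))
(array([-0.4677,  0.4957,  0.0545]), array([ 0.08, -0.03, 25.51]))
```

```bash
python3 -m pendant '[[[-0.22,0.22,0.05,0,0,12,-1],[-0.22,0.22,0.05,0,0,24.5,-1],[-0.22,0.22,0.05,0,0,24.5,-1],[-0.22,0.22,0.05,0,0,24.5,-1],[-0.22,0.22,0.05,0,0,24.5,-1]]]' 20
python3 -c "
from h import *
print(delta([.45,-.067,.30],173))"
```

```text
time_s: 0.6
tcp_pos: [0.3167, -0.4243, 0.3647]
eef_rot: [180.0, -0.0, 173.0]
contact_force: [2.0, 0.1, -0.2]
gripper_width: 0.0533
gripper_force: 0.0
(array([-0.0886,  0.3709,  0.0648]), array([ 0.02, -0.01, -0.02]))
```

```bash
for i in 1; do python3 -m pendant '[[[-0.089,0.371,0.065,0,0,0,-1],[-0.089,0.371,0.065,0,0,0,-1],[-0.089,0.371,0.065,0,0,0,-1],[-0.089,0.371,0.065,0,0,0,-1],[-0.089,0.371,0.065,0,0,0,-1]]]'; done
python3 -c "
from h import *
print(delta([.45,-.067,.30],173))"
```

```text
time_s: 1.1
tcp_pos: [0.4027, -0.1933, 0.3231]
eef_rot: [180.0, 0.0, 173.0]
contact_force: [1.6, -0.4, 0.5]
gripper_width: 0.0132
gripper_force: 0.0
(array([-0.0316,  0.1311,  0.0231]), array([0.01, 0.02, 0.02]))
```

```bash
python3 -m pendant '[[[-0.032,0.131,0.023,0,0,0,-1],[-0.032,0.131,0.023,0,0,0,-1],[-0.032,0.131,0.023,0,0,0,-1],[-0.032,0.131,0.023,0,0,0,-1],[-0.032,0.131,0.023,0,0,0,-1]]]'
python3 - <<'E'
from h import *
import json
s=r.get_state();p=r.camera_params("wrist");cv2.imwrite("pics/w1.png",r.capture("wrist")[:,:,::-1])
json.dump({k:np.array(v).tolist() for k,v in p.items()},open("w1.json","w"));print(s["tcp_pos"],s["eef_rot"],s["contact_force"])
E
```

```text
time_s: 1.6
tcp_pos: [0.4502, -0.0682, 0.2999]
eef_rot: [-180.0, -0.1, 173.2]
contact_force: [-0.2, 0.5, 0.2]
gripper_width: 0.0006
gripper_force: 0.0
[ 0.4502491  -0.06822319  0.29986806] [-1.79979602e+02 -6.38326462e-02  1.73151549e+02] [-0.15838727  0.5383255   0.24351317]
```

View pics/w1.png

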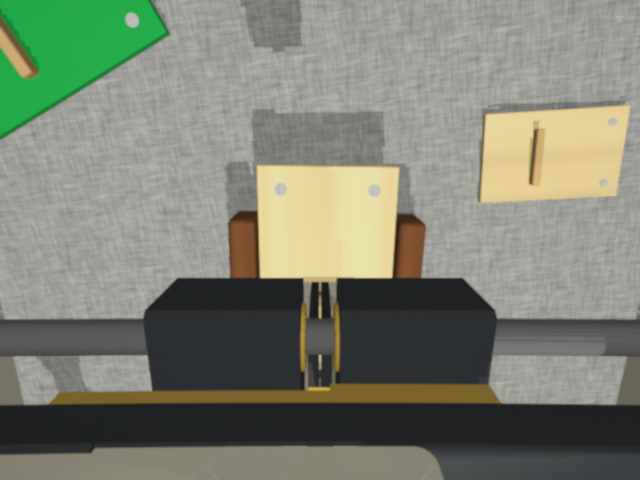

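The wrist view shows the tail edge at (257,166)–(398,166), level in the image, so yaw agrees. The near rail ends are at (231,213) and (424,220). The fingers hide the strip.

Run:
```python
from h import *
import json
p={k:np.array(v) for k,v in json.load(open("w1.json")).items()}
L=px2w(p,(398,166.5),.032);Rr=px2w(p,(257,166),.032)
a=L-Rr;print(L,Rr,np.linalg.norm(a),np.degrees(np.arctan2(a[1],a[0]))-90)
yw=np.radians(-7);u=np.array([np.cos(yw),np.sin(yw),0])
m=(L+Rr)/2;print("centre",m+.07*u,"strip",m+.088*u,"tip target",m+.072*u)
print(delta(np.r_[(m+.071*u)[:2],.178+.045],173), r.tips_ahead)
```

```text
[ 0.4031043  -0.01282897  0.032     ] [ 0.39223187 -0.10061268  0.032     ] 0.08845444592557872 -7.060395358182788
centre [ 0.46714632 -0.06525168  0.032     ] strip [ 0.48501215 -0.06744532  0.032     ] tip target [ 0.46913141 -0.06549542  0.032     ]
(array([-0.0176,  0.0058,  0.077 ]), array([-0.01, -0.05,  0.06])) 0.1781
```

```bash
python3 -m pendant '[[[-0.012,0.005,0.04,0,0,0,-1],[-0.012,0.005,0.07,0,0,0,-1],[-0.012,0.005,0.077,0,0,0,-1],[-0.012,0.005,0.077,0,0,0,-1]]]'
python3 - <<'E'
from h import *
print(delta([.463,-.066,.178+.036],173))
im=r.capture("scene")[:,:,::-1]
cv2.imwrite("pics/s1.png",cv2.resize(im[190:340,230:400],None,fx=4,fy=4,interpolation=cv2.INTER_CUBIC)[:600])
E
```

```text
time_s: 2.05
tcp_pos: [0.4622, -0.0666, 0.2227]
eef_rot: [-179.9, -0.2, 172.9]
contact_force: [0.1, -0.0, 0.2]
gripper_width: 0.0005
gripper_force: 0.0
(array([-0.0008,  0.0007,  0.0087]), array([-0.07, -0.15, -0.07]))
```

View pics/s1.png

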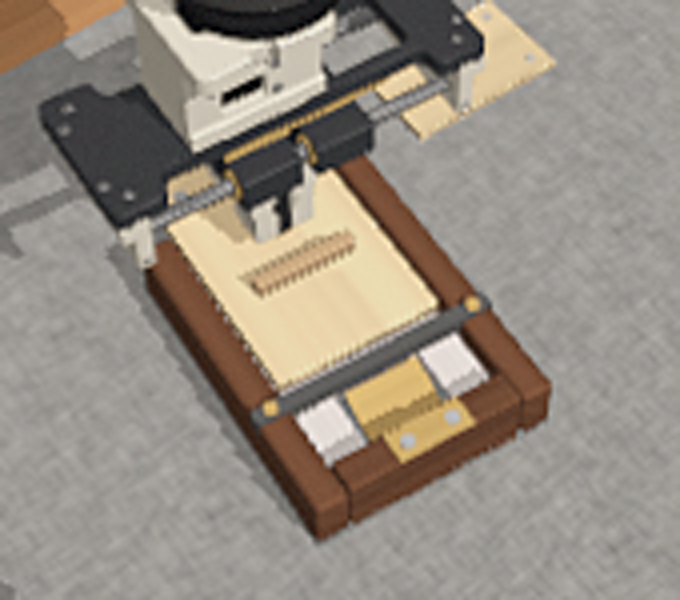

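The scene crop shows the closed fingertips at about (270,230), hovering over the bare flat. They sit a few mm behind the strip, which runs (250,285)–(350,240), and the gripper body clears the rails. Pressing now.

```bash
python3 -m pendant '[[[0,0,0.006,0,0,0,-1],[0,0,0.012,0,0,0,-1],[0,0,0.015,0,0,0,-1],[0,0,0.018,0,0,0,-1],[0,0,0.018,0,0,0,-1]]]'
```

```text
time_s: 2.6
tcp_pos: [0.4631, -0.0655, 0.2055]
eef_rot: [180.0, 0.0, 173.0]
contact_force: [-1.1, 0.2, 5.9]
gripper_width: 0.0006
gripper_force: 2.9
```

```bash
python3 -m pendant '[[[0,0,0.002,0,0,0,-1],[0,0,0.004,0,0,0,-1],[0,0,0.005,0,0,0,-1],[0,0,0.005,0,0,0,-1],[0,0,0.005,0,0,0,-1]]]'
```

```text
time_s: 3.1
tcp_pos: [0.4631, -0.0654, 0.2009]
eef_rot: [180.0, 0.1, 173.1]
contact_force: [-2.0, -0.5, 8.3]
gripper_width: 0.0003
gripper_force: 4.2
```

```bash
python3 -m pendant '[[[0,0,0.0015,0,0,0,-1],[-0.003,0,0.0015,0,0,0,-1],[-0.006,0,0.0015,0,0,0,-1],[-0.01,0,0.0015,0,0,0,-1],[-0.01,0,0.0015,0,0,0,-1]]]'; python3 -m pendant '[[[-0.003,0,0,0,0,0,-1],[-0.006,0,0,0,0,0,-1],[-0.009,0,0,0,0,0,-1],[-0.012,0,0,0,0,0,-1],[-0.012,0,0,0,0,0,-1]]]'
```

```text
time_s: 3.6
tcp_pos: [0.4733, -0.0667, 0.1994]
eef_rot: [-180.0, 0.0, 173.1]
contact_force: [-1.1, -1.7, 9.1]
gripper_width: 0.0003
gripper_force: 4.6
time_s: 4.1
tcp_pos: [0.4851, -0.0682, 0.1995]
eef_rot: [-180.0, 0.0, 173.1]
contact_force: [-1.5, 0.0, 8.8]
gripper_width: 0.0002
gripper_force: 4.6
```

Run:
```python
from h import *
im=r.capture("scene")[:,:,::-1]
cv2.imwrite("pics/s2.png",cv2.resize(im[190:340,230:400],None,fx=4,fy=4,interpolation=cv2.INTER_CUBIC))
```

```text
(no output)
```

View pics/s2.png

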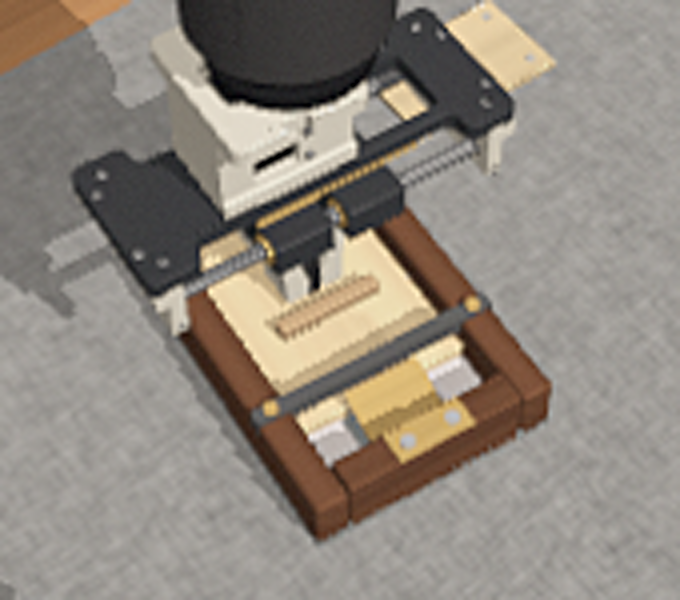

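The panel is pressed and its leading edge has passed under the bar: wood shows beyond it at (320,410) and (440,352). Pushing on.

```bash
python3 -m pendant '[[[-0.003,0,0,0,0,0,-1],[-0.006,0,0,0,0,0,-1],[-0.009,0,0,0,0,0,-1],[-0.012,0,0,0,0,0,-1],[-0.012,0,0,0,0,0,-1]]]'; python3 -m pendant '[[[-0.003,0,0,0,0,0,-1],[-0.005,0,0,0,0,0,-1],[-0.008,0,0,0,0,0,-1],[-0.010,0,0,0,0,0,-1],[-0.010,0,0,0,0,0,-1]]]'
```

```text
time_s: 4.65
tcp_pos: [0.4969, -0.0696, 0.1995]
eef_rot: [-180.0, 0.0, 173.1]
contact_force: [-1.8, -0.1, 9.2]
gripper_width: 0.0005
gripper_force: 4.3
time_s: 5.15
tcp_pos: [0.5061, -0.071, 0.199]
eef_rot: [-180.0, -0.1, 173.0]
contact_force: [-2.6, 0.5, 7.6]
gripper_width: 0.0006
gripper_force: 3.7
```

```bash
python3 -m pendant '[[[-0.001,0,0,0,0,0,-1],[-0.002,0,0,0,0,0,-1],[-0.003,0,0,0,0,0,-1],[-0.004,0,0,0,0,0,-1],[-0.004,0,0,0,0,0,-1]]]'; python3 -m pendant '[[[-0.001,0,0,0,0,0,-1],[-0.002,0,0,0,0,0,-1],[-0.003,0,0,0,0,0,-1],[-0.003,0,0,0,0,0,-1]]]'
```

```text
time_s: 5.65
tcp_pos: [0.5089, -0.0715, 0.1984]
eef_rot: [-180.0, -0.2, 173.0]
contact_force: [-5.9, 1.7, 6.2]
gripper_width: 0.0002
gripper_force: 4.8
time_s: 6.05
tcp_pos: [0.5119, -0.072, 0.1985]
eef_rot: [-179.9, -0.2, 173.0]
contact_force: [-5.5, 0.2, 4.8]
gripper_width: 0.0005
gripper_force: 4.7
```

```bash
python3 -m pendant '[[[-0.001,0,0,0,0,0,-1],[-0.002,0,0,0,0,0,-1],[-0.003,0,0,0,0,0,-1],[-0.003,0,0,0,0,0,-1]]]'; python3 -m pendant '[[[-0.001,0,0,0,0,0,-1],[-0.002,0,0,0,0,0,-1],[-0.003,0,0,0,0,0,-1],[-0.003,0,0,0,0,0,-1]]]'
python3 - <<'E'
from h import *
im=r.capture("scene")[:,:,::-1]
cv2.imwrite("pics/s3.png",cv2.resize(im[190:340,230:400],None,fx=4,fy=4,interpolation=cv2.INTER_CUBIC))
E
```

```text
time_s: 6.45
tcp_pos: [0.5155, -0.0722, 0.1987]
eef_rot: [-180.0, -0.1, 173.0]
contact_force: [-4.4, 0.8, 5.9]
gripper_width: 0.0004
gripper_force: 4.4
time_s: 6.85
tcp_pos: [0.5185, -0.0726, 0.1987]
eef_rot: [-180.0, -0.1, 173.0]
contact_force: [-4.3, 0.0, 5.4]
gripper_width: 0.0004
gripper_force: 4.4
```

View pics/s3.png

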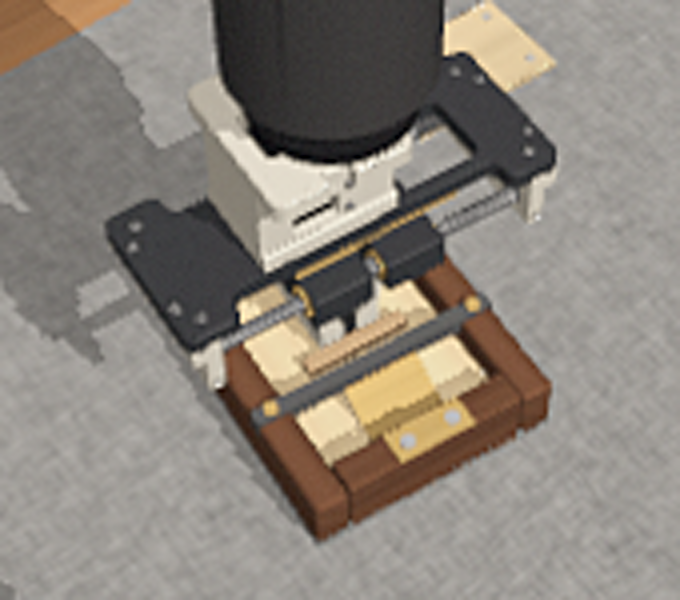

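The panel nearly fills the window up to the end rail, with its edge around (335,462)–(485,377). I'll push gently until it stops firmly.

```bash
python3 -m pendant '[[[-0.001,0,0,0,0,0,-1],[-0.002,0,0,0,0,0,-1],[-0.003,0,0,0,0,0,-1],[-0.003,0,0,0,0,0,-1]]]'; python3 -m pendant '[[[-0.001,0,0,0,0,0,-1],[-0.002,0,0,0,0,0,-1],[-0.002,0,0,0,0,0,-1]]]'
```

```text
time_s: 7.3
tcp_pos: [0.5215, -0.0729, 0.1987]
eef_rot: [-180.0, -0.1, 173.0]
contact_force: [-4.3, 0.5, 5.1]
gripper_width: 0.0003
gripper_force: 4.4
time_s: 7.6
tcp_pos: [0.5228, -0.0731, 0.1985]
eef_rot: [-180.0, -0.2, 173.0]
contact_force: [-6.8, 2.5, 7.1]
gripper_width: 0.0006
gripper_force: 5.7
```

```bash
python3 -m pendant '[[[-0.001,0,0,0,0,0,-1],[-0.002,0,0,0,0,0,-1],[-0.002,0,0,0,0,0,-1]]]'; python3 -m pendant '[[[-0.001,0,0,0,0,0,-1],[-0.002,0,0,0,0,0,-1],[-0.002,0,0,0,0,0,-1]]]'
```

```text
time_s: 7.9
tcp_pos: [0.5235, -0.0733, 0.1984]
eef_rot: [-179.9, -0.4, 173.0]
contact_force: [-12.0, 6.1, 13.0]
gripper_width: 0.0004
gripper_force: 9.7
time_s: 8.2
tcp_pos: [0.5242, -0.0734, 0.1983]
eef_rot: [-179.9, -0.6, 172.9]
contact_force: [-18.2, 8.7, 19.4]
gripper_width: 0.0004
gripper_force: 14.6
```

Firm stop reached. I'll ease off the push without reversing it, then lift straight up.

```bash
python3 -m pendant '[[[0.002,0,0,0,0,0,-1],[0.002,0,-0.004,0,0,0,-1],[0.002,0,-0.008,0,0,0,-1],[0.003,0,-0.012,0,0,0,-1],[0.004,0,-0.016,0,0,0,-1]]]'; python3 -m pendant '[[[0.002,0,-0.02,0,0,0,-1],[0.01,0,-0.05,0,0,0,-1],[0.03,0,-0.08,0,0,0,-1],[0.06,0,-0.1,0,0,0,-1],[0.06,0,-0.12,0,0,0,-1]]]'
python3 - <<'E'
from h import *
im=r.capture("scene")[:,:,::-1]
cv2.imwrite("pics/s4.png",cv2.resize(im[190:340,230:400],None,fx=4,fy=4,interpolation=cv2.INTER_CUBIC))
E
```

```text
time_s: 8.7
tcp_pos: [0.5242, -0.073, 0.2148]
eef_rot: [-180.0, -0.0, 173.0]
contact_force: [0.4, 0.2, -0.4]
gripper_width: 0.0005
gripper_force: 0.0
time_s: 9.2
tcp_pos: [0.4622, -0.0658, 0.3362]
eef_rot: [179.9, 0.1, 173.0]
contact_force: [1.6, 0.4, -0.4]
gripper_width: 0.0005
gripper_force: 0.0
```

View pics/s4.png

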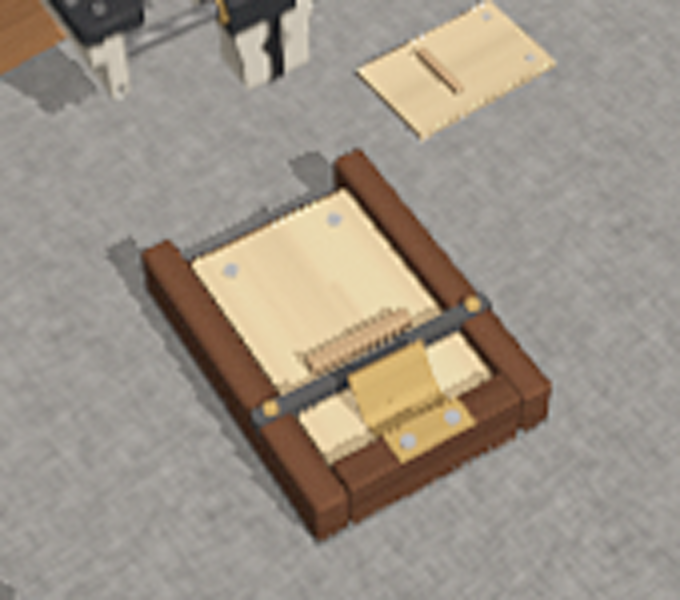

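The panel lies flat under the bar and the lifted leaf, with no gap at the end rail (edge along (335,462)–(490,377)). The arm is clear.

```bash
python3 -m pendant '[[[0,0,0,0,0,0,-1],[0,0,0,0,0,0,-1],[0,0,0,0,0,0,-1]]]'; python3 -c "
from plant import r
print(r.close_job())"
```

```text
time_s: 9.55
tcp_pos: [0.4649, -0.0658, 0.3341]
eef_rot: [-180.0, -0.1, 173.0]
contact_force: [0.6, -1.4, -0.6]
gripper_width: 0.0002
gripper_force: 0.0
the job is handed in; nothing more can be done
None
```

I pressed the panel down and pushed it under the crossbar and leaf spring until it stopped firmly at the end rail, then moved the arm clear and handed the job in at 9.55 s; no verdict came back.

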